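# Sort the vessels into the shaker's clamps

## Robot

A 6-joint arm with a two-finger parallel gripper is mounted at the origin on a cart in front of the work surface, level with it; the furniture and walls round the work are solid. World frame = base frame: x ahead of the robot, y to its left, z up, the work surface at z = 0. Lengths are in m, angles in rad, forces in N, time in s.
With the tool pointing down it reaches from about 0.375 to 0.925 m from the base axis. Payload 5.7 kg.
Tool frame: the origin (TCP) lies midway between the tips of the shut fingers; the grasp point (between the pads) lies 19 mm behind it; z points along the fingers, y is the line along which they close (so a half turn about z gives the same grasp; the last joint's range is limited). The gripper opens to 85 mm and grips with 20 to 120 N. Pads are 22 mm wide; open, the fingers measure 114 mm over their backs; the gripper's body (76 mm by 85 mm) begins 54 mm behind the grasp point. The pads swing forward as they close: fully open they stand 13 mm farther back than shut.
Start: joints at [1.079, 0.359, 1.51, -0, 1.272, -0.115], TCP at [0.221, 0.558, 0.231] pointing down, gripper open.
Joint ranges: [-2.97, 2.97], [-1.01, 2.36], [0.21, 2.38], [-0.96, 4.11], [0.2, 2.71], [-2.98, 2.98]. Speed limits (rad/s): [2.39, 2.39, 3.14, 3.14, 3.14, 3.14].

## Interface

Orientations are given as a unit quaternion [w, x, y, z].
In Python, from cell import bot gives the robot as it stands.
- The arm moves only by the tool send_rows, never from a script. Its argument "moves" is a list of rows, each an object of numbers: "tx", "ty", "tz": the shift along the world's x, y, z in mm; "twist": the turn about the world's z in degrees; "fingers": the opening, from 0 (shut) to 1 (fully open). A call has 1 to 20 rows; each row is the pose to reach, as a shift and turn from the pose commanded when the call began; what a row does not reach only later rows make up. A row lasts 1/12 s, in which the tool goes at most 41.7 mm and 7.16 degrees, less where a joint would pass 70% of its speed; a pose out of reach is approached as far as the arm can. A call with a gripper value outside its range is refused whole. The fingers move at their own pace and stop on an object; the grip force is fixed at half the most. Time passes only in rows, so rows that repeat a pose let the fingers close. It gives the time, the measured TCP pose, the force, the opening and the grip force at its end, in the units of the state.
- bot.get_obs(): the state, without advancing time (a new reading comes with each control period).
- bot.capture(name): name is "side" or "top" or "wrist"; returns a dict with "color" (400x640x3 uint8, red, green, blue), "fx", "fy", "cx", "cy" (pixels), "extrinsics" (4x4, takes a point from camera to world coordinates). Camera axes: x right, y down, z forward; pixel columns grow to the right and rows downward; lengths in m; the calibration is good to about 2 mm. The wrist camera is an equidistant fisheye: a pixel r from the principal point sees the ray r / f radians off the axis. A picture is of the moment at which its call begins. There is no depth.
- bot.close_job(): hands the job in; it is judged then, once.
The state is a dict: "time_s": time; "joints": joint angles; "dq": joint speeds; "joint_torque": joint torques, N m; "tool_pos": TCP position; "tool_rot": TCP orientation; "wrist_force": force on the tool from outside, world axes, zero at the start; "torque": the same for the moment, N m; "opening": opening from 0.0 (shut) to 1.0 (fully open); "grasp_force": force on a finger pad.
Only numpy, scipy, OpenCV 4.12 (cv2) and the standard library are available. Lean on these libraries where they do the work, as an engineer would, in place of code of your own. Each camera call takes 0.05 s, during which the arm holds its last target. There are 200 camera calls.

## Task

Load the orbital shaker before its run: take the three capped bottles and the conical flask that stand on the front half of the bench, left and right of the shaker (the stock bottles at the back stay), and seat each one upright in the spring clamp made for the width of its base, standing flat on the clamp's foot between the fingers. The smallest clamp is for the small bottle, the largest for the large bottle, and the two middle clamps, which are alike, take the conical flask and the middle-sized bottle, one each, either way round. They are glass: lower each one all the way to its seat before letting go, do not drop it in, and do not tip any over on the way.

Things in the scene. Friction and masses are not known exactly. Their poses are not given: they have to be found in the camera images.
- shaker: Orbital shaker, standing still: low white housing with a grey control strip on its front and a square drilled aluminium platform, 260 x 260 mm, top face 74 mm above the bench. It carries the four clamps in a square, 120 mm apart. Origin: on the bench under the platform's centre; x points away from the control strip, z up. Fixed, nothing on it moves.
- clamp_small: Spring clamp of plain steel (the smallest size of three), fixed on the shaker's platform: a round 4 mm thick foot with six upright fingers 52 mm high round it, 66 mm clear between the fingers, flaring out to 75 mm at their tips; made for a vessel base of 56 mm. Origin: centre of its underside (on the platform); z up. A seated vessel's underside stands 4 mm above this origin.
- clamp_mid_a: Spring clamp of plain steel (the middle size of three), fixed on the shaker's platform: a round 4 mm thick foot with six upright fingers 52 mm high round it, 78 mm clear between the fingers, flaring out to 87 mm at their tips; made for a vessel base of 67 to 68 mm. Origin: centre of its underside (on the platform); z up. A seated vessel's underside stands 4 mm above this origin. One of two alike.
- clamp_mid_b: Spring clamp of plain steel (the middle size of three), fixed on the shaker's platform: a round 4 mm thick foot with six upright fingers 52 mm high round it, 78 mm clear between the fingers, flaring out to 87 mm at their tips; made for a vessel base of 67 to 68 mm. Origin: centre of its underside (on the platform); z up. A seated vessel's underside stands 4 mm above this origin. One of two alike.
- clamp_large: Spring clamp of plain steel (the largest size of three), fixed on the shaker's platform: a round 4 mm thick foot with six upright fingers 52 mm high round it, 96 mm clear between the fingers, flaring out to 105 mm at their tips; made for a vessel base of 86 mm. Origin: centre of its underside (on the platform); z up. A seated vessel's underside stands 4 mm above this origin.
- small_bottle: Small closed screw-cap glass bottle, straight sides, brown contents, base 56 mm across, 104 mm high, about 0.14 kg. Ribbed cap 40 mm across from 82 mm up to the top at 104 mm; the shoulder below it widens to full width at 62 mm: grip the cap from above. Round. Origin: centre of its underside; z up its axis. Stands on the bench at the start.
- flask: Conical glass flask with pink contents and a pale covered mouth, base 67 mm across, 108 mm high, about 0.11 kg. It narrows from the base to a neck 29 to 31 mm across between 81 mm and 105 mm up: grip the neck from above. Round. Origin: centre of its underside; z up its axis. Stands on the bench at the start.
- tall_bottle: Middle-sized closed screw-cap glass bottle, straight sides, clear contents, base 68 mm across, 142 mm high, about 0.28 kg. Ribbed cap 39 mm across from 116 mm up to the top at 142 mm; the shoulder below it widens to full width at 88 mm: grip the cap from above. Round. Origin: centre of its underside; z up its axis. Stands on the bench at the start.
- large_bottle: Largest closed screw-cap glass bottle, straight sides, pink contents, base 86 mm across, 180 mm high, about 0.48 kg. Ribbed cap 41 mm across up to the top at 180 mm; the shoulder widens from 163 mm down to full width at 110 mm: grip the cap from above, fingertips above 163 mm. Round. Origin: centre of its underside; z up its axis. Stands on the bench at the start.
Not all that is in view belongs to the job. Leave any orange look-alike of the small_bottle alone. Leave any purple look-alike of the tall_bottle alone.

How it is judged:
By the outcome, as a careful person would: the job done as asked, in the order asked, and still so for the second after the job is handed in, with the robot touching nothing.
It also fails if it takes over 99 s, if anything falls off the work surface, if the arm or the gripper's body presses on something with over 40 N, if the wrist force passes 120 N, or if a joint passes its speed limit or range.

## Working session

There is one attempt and no reset: what is moved stays moved. The work goes in short steps, Python scripts to look and compute and a tool call to move; the robot and the scene stay as the last step left them, time stands still between calls to the robot, and variables do not carry over. Pictures are saved under pics/ and viewed, at most 14 in all, crops included, and the job is handed in when it is done.

Besides the shell and the picture viewer there is one more tool, called after "Request:" by a JSON object that holds its "method" and its "body", one argument or row to a line. send_rows: Moves the arm, as the interface text tells. Its arguments: {"type":"object","properties":{"moves":{"type":"array","items":{"type":"object","properties":{"tx":{"type":"number"},"ty":{"type":"number"},"tz":{"type":"number"},"twist":{"type":"number"},"fingers":{"type":"number"}}}}},"required":["moves"]}

```bash
mkdir -p pics; cat > h.py <<'E'
import cv2, numpy as np, pickle
from cell import bot
def snap(n,tag):
    c=bot.capture(n); cv2.imwrite(f'pics/{tag}.png',c['color'][:,:,::-1]); pickle.dump(c,open(f'pics/{tag}.pkl','wb')); return c
def ray(c,u,v,fish=False):
    E=np.array(c['extrinsics']); x=(u-c['cx'])/c['fx']; y=(v-c['cy'])/c['fy']
    if fish:
        r=np.hypot(x,y); s=np.sin(r)/r if r>1e-9 else 1; d=np.array([x*s,y*s,np.cos(r)])
    else: d=np.array([x,y,1.])
    return E[:3,3],E[:3,:3]@d
def onz(c,u,v,z,fish=False):
    o,d=ray(c,u,v,fish); return o+d*(z-o[2])/d[2]
def proj(c,p):
    E=np.array(c['extrinsics']); q=E[:3,:3].T@(np.array(p)-E[:3,3]); return c['fx']*q[0]/q[2]+c['cx'],c['fy']*q[1]/q[2]+c['cy']
E
python3 - <<'E'
from h import *
for n in ('top','side'):
    c=snap(n,n+'0'); print(n,c['fx'],c['cx'],c['cy'],np.round(c['extrinsics'],3).tolist())
o=bot.get_obs(); print(o)
E
```

```text
top 374.8423055749707 322.002855298311 192.25659048555008 [[0.002, -0.999, 0.054, 0.448], [-1.0, -0.002, -0.004, -0.078], [0.004, -0.054, -0.999, 1.569], [0.0, 0.0, 0.0, 1.0]]
side 495.7457278702681 321.8616557404218 206.04169487108646 [[0.911, -0.236, 0.339, -0.216], [-0.413, -0.511, 0.754, -1.748], [-0.005, -0.827, -0.563, 1.328], [0.0, 0.0, 0.0, 1.0]]
{'time_s': 0.1, 'joints': array([ 1.07889427e+00,  3.59455664e-01,  1.51134323e+00, -3.85473978e-06,
        1.27249954e+00, -1.15119315e-01]), 'dq': array([-0.00133124, -0.00011992, -0.00357506,  0.00139855,  0.00022759,
       -0.00049854]), 'joint_torque': array([ 3.13351584e-04, -5.28657818e+01, -2.79348421e+01, -2.61209891e-05,
        5.13997948e-03, -9.00252587e-06]), 'tool_pos': array([0.22048134, 0.55735129, 0.23051689]), 'tool_rot': array([-2.53147387e-04,  1.87278343e-01,  9.82306518e-01, -8.14456914e-04]), 'wrist_force': array([-0.41316622,  0.73314854,  0.57310034]), 'torque': array([-0.02099176,  0.07644902, -0.01417548]), 'grasp_force': 0.0, 'opening': 0.9993012460416517}
```

View pics/top0.png

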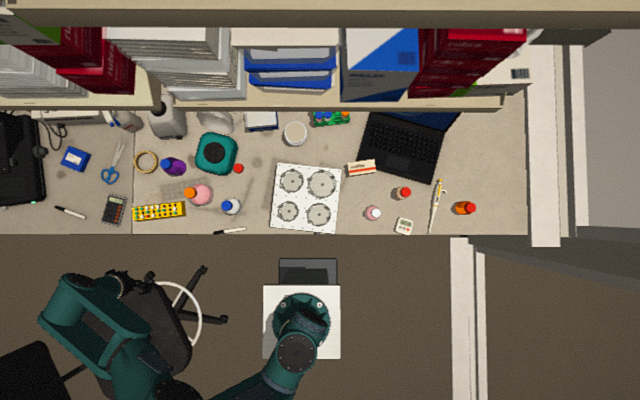

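View pics/side0.png

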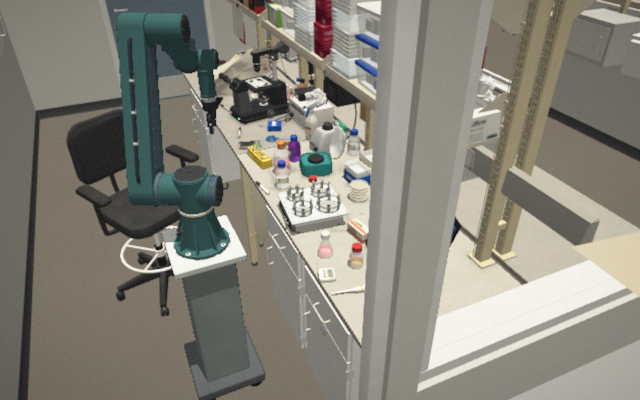

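The top view shows a pink bottle with an orange cap at (195,193), a clear bottle with a blue cap at (231,206) and a purple look-alike at (173,166). The flask is at (373,212), a red-capped bottle at (403,193) and an orange-ish one at (465,208). The shaker is around (306,197). I'll enlarge both views to confirm which is which.

```bash
python3 - <<'E'
import cv2,numpy as np
a=cv2.imread('pics/top0.png')
x=cv2.resize(a[140:245,130:290],(800,525),interpolation=cv2.INTER_CUBIC)
cv2.imwrite('pics/c1.png',np.vstack([cv2.resize(a[145:240,150:350],(800,380),interpolation=3)[:300*2]]))
t1=cv2.resize(a[150:240,155:350],None,fx=4,fy=4,interpolation=3)[:, :800]
t2=cv2.resize(a[170:240,350:490],None,fx=4,fy=4,interpolation=3)
b=cv2.imread('pics/side0.png')
s=cv2.resize(b[130:300,245:385],None,fx=3.5,fy=3.5,interpolation=3)
cv2.imwrite('pics/c1.png',t1)
H=595; o=np.zeros((H,780+0,3),np.uint8)
o[:s.shape[0],:s.shape[1]]=s[:H]
t2=cv2.resize(a[180:225,355:480],(285,103),interpolation=3); o[:103,495:780]=t2
cv2.imwrite('pics/c2.png',o)
E
```

```text
(no output)
```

View pics/c1.png

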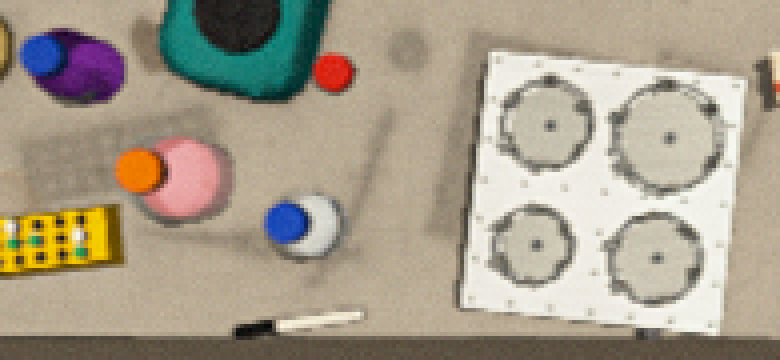

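View pics/c2.png

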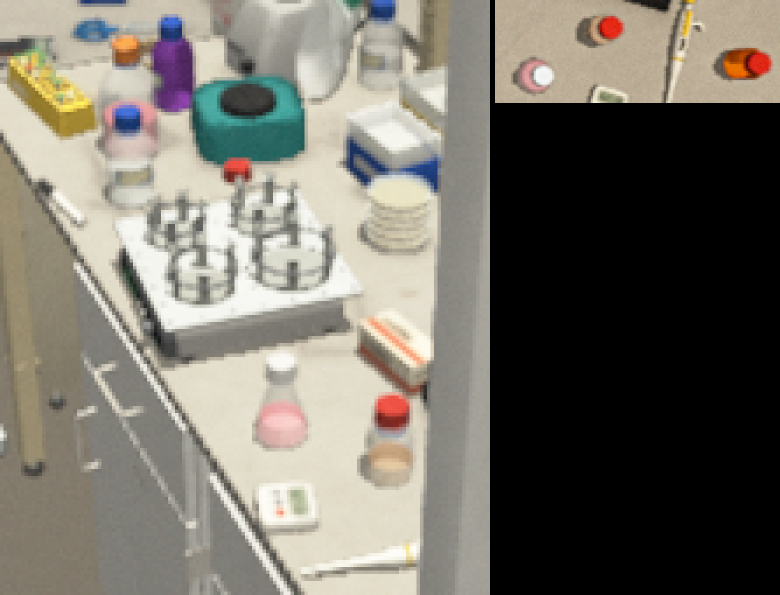

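```bash
cat > m.py <<'E'
from h import *
c=pickle.load(open('pics/top0.pkl','rb')); hsv=cv2.cvtColor(c['color'],cv2.COLOR_RGB2HSV)
def blob(lo,hi,x0,x1,y0,y1):
    m=cv2.inRange(hsv,lo,hi)[y0:y1,x0:x1]; n,l,s,ce=cv2.connectedComponentsWithStats(m); i=1+s[1:,4].argmax(); return ce[i]+[x0,y0],s[i]
for n,a,z in (('large',((5,180,120),(18,255,255),180,205,180,205),.175),('tall',((100,150,60),(130,255,255),215,245,195,220),.135),('small',((0,180,100),(6,255,255),395,412,183,203),.1),('flask',((0,0,200),(180,60,255),364,385,203,222),.105)):
    ce,s=blob(*a); print(n,ce,s[2:],onz(c,*ce,z).round(4))
P=np.array([[536,245],[550,125],[669,138],[657,258]])
P=(P+.5)/4-.5+[155,150]
W=np.array([onz(c,u,v,.078)[:2] for u,v in P]); print(W.round(4)); m=W.mean(0)
# order small(front-left), mid(back-left), large(back-right), mid(front-right)
L=np.array([[-.06,.06],[.06,.06],[.06,-.06],[-.06,-.06]])
z=((W-m)[:,0]+1j*(W-m)[:,1])/(L[:,0]+1j*L[:,1]); print(abs(z),np.degrees(np.angle(z)))
y=np.angle(z.mean()); R=np.array([[np.cos(y),-np.sin(y)],[np.sin(y),np.cos(y)]])
print('center',m,'yaw',np.degrees(y)); print((L@R.T+m).round(4))
E
python3 m.py
```

```text
large [189.26262626 192.17171717] [11 11 99] [0.5232 0.4103 0.175 ]
tall [226.28205128 205.28205128] [10 10 78] [0.4755 0.282  0.135 ]
small [405.39726027 191.71232877] [10 10 73] [ 0.5308 -0.4116  0.1   ]
flask [376.  212.5] [ 9 10 64] [ 0.449  -0.2947  0.105 ]
[[ 0.4548  0.0485]
 [ 0.5744  0.0354]
 [ 0.5617 -0.0833]
 [ 0.4422 -0.0716]]
[1.00366906 1.00000332 0.99666916 1.00510377] [-6.13759448 -6.21646134 -5.84523607 -5.81629163]
center [ 0.50827347 -0.01776496] yaw -6.003911399346306
[[ 0.4549  0.0482]
 [ 0.5742  0.0356]
 [ 0.5617 -0.0837]
 [ 0.4423 -0.0712]]
```

The small bottle is the red cap at (405,192), brown contents. (465,208) is the orange look-alike, so I leave it. The tall bottle is the blue cap at (226,205), clear. (173,166) is purple, so I leave that too. The large bottle is the orange cap at (189,192) with pink contents, and the flask is at (376,212). Next I go above the large bottle.

Request:
{"method": "send_rows", "body": {
  "moves": [
    {"tx":5,"ty":-2,"tz":20},
    {"tx":30,"ty":-12,"tz":50},
    {"tx":60,"ty":-27,"tz":70},
    {"tx":95,"ty":-44,"tz":80},
    {"tx":130,"ty":-61,"tz":80},
    {"tx":165,"ty":-78,"tz":80},
    {"tx":200,"ty":-95,"tz":80},
    {"tx":235,"ty":-112,"tz":80},
    {"tx":265,"ty":-127,"tz":80},
    {"tx":290,"ty":-140,"tz":80},
    {"tx":303,"ty":-147,"tz":80},
    {"tx":303,"ty":-147,"tz":80},
    {"tx":303,"ty":-147,"tz":80},
    {"tx":303,"ty":-147,"tz":80}
  ]
}}

```text
invalid input
```

```bash
python3 - <<'E'
from h import *
c=snap('wrist','w0'); print(c['fx'],c['cx'],c['cy'],np.round(c['extrinsics'],3).tolist()); o=bot.get_obs(); print(o['tool_pos'],o['joints'],o['opening'])
E
```

```text
309.70691628693146 320.79636668339447 200.42220468011237 [[0.369, 0.894, 0.255, 0.155], [0.93, -0.354, -0.102, 0.584], [-0.001, 0.275, -0.961, 0.373], [0.0, 0.0, 0.0, 1.0]]
[0.22049906 0.55742489 0.23062758] [ 1.07892248e+00  3.59348379e-01  1.51122025e+00  2.73757544e-06
  1.27250877e+00 -1.15101068e-01] 0.99676199157582
```

View pics/w0.png

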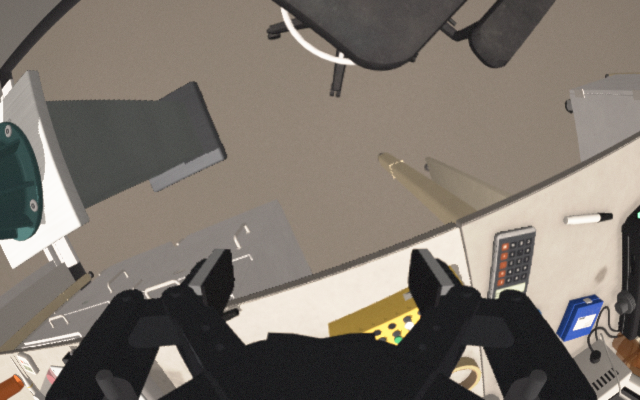

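The first call was refused, so each row probably needs every field. The wrist view shows the fingers at the bottom, with the grasp area near (320,330).

Request:
{"method": "send_rows", "body": {
  "moves": [
    {"tx":5,"ty":-2,"tz":20,"twist":0,"fingers":1},
    {"tx":30,"ty":-12,"tz":50,"twist":0,"fingers":1},
    {"tx":60,"ty":-27,"tz":70,"twist":0,"fingers":1},
    {"tx":95,"ty":-44,"tz":80,"twist":0,"fingers":1},
    {"tx":130,"ty":-61,"tz":80,"twist":0,"fingers":1},
    {"tx":165,"ty":-78,"tz":80,"twist":0,"fingers":1},
    {"tx":200,"ty":-95,"tz":80,"twist":0,"fingers":1},
    {"tx":235,"ty":-112,"tz":80,"twist":0,"fingers":1},
    {"tx":265,"ty":-127,"tz":80,"twist":0,"fingers":1},
    {"tx":290,"ty":-140,"tz":80,"twist":0,"fingers":1},
    {"tx":303,"ty":-147,"tz":80,"twist":0,"fingers":1},
    {"tx":303,"ty":-147,"tz":80,"twist":0,"fingers":1},
    {"tx":303,"ty":-147,"tz":80,"twist":0,"fingers":1}
  ]
}}

```text
time_s: 1.23
tool_pos: [0.5236, 0.4106, 0.3107]
tool_rot: [-0.001, 0.188, 0.982, -0.0]
wrist_force: [-0.1, 0.6, -0.0]
opening: 0.998
grasp_force: 0.0
```

```bash
python3 - <<'E'
from h import *
c=snap('wrist','w1'); o=bot.get_obs(); print(o['time_s'],o['tool_pos'],o['joints'],o['opening'])
hsv=cv2.cvtColor(c['color'],cv2.COLOR_RGB2HSV); m=cv2.inRange(hsv,(5,180,120),(18,255,255))
n,l,s,ce=cv2.connectedComponentsWithStats(m)
for i in range(1,n):
    if s[i,4]>80: print(s[i],ce[i],onz(c,*ce[i],.18,True))
E
```

```text
1.2833 [0.52275986 0.41123726 0.31092192] [ 5.62300475e-01  4.00810628e-01  1.24775064e+00  8.56907355e-04
  1.49433914e+00 -6.31734701e-01] 1.0032762429545894
```

View pics/w1.png

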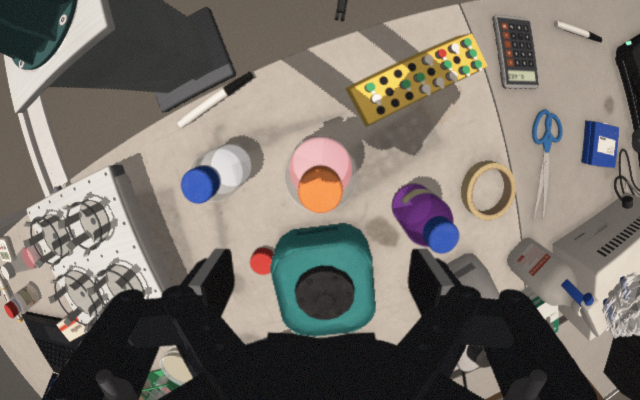

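The orange cap shows at (321,189), the blue cap at (200,184) and the shaker at lower left. I'll measure them with looser masks.

```bash
cat >> h.py <<'E'
R={'orange':((5,130,100),(20,255,255)),'blue':((100,130,60),(125,255,255)),'red':((0,150,90),(5,255,255))}
def caps(c,col,z,lo=200,fish=True):
    hsv=cv2.cvtColor(c['color'],cv2.COLOR_RGB2HSV); m=cv2.morphologyEx(cv2.inRange(hsv,*R[col]),cv2.MORPH_OPEN,np.ones((3,3)))
    n,l,s,ce=cv2.connectedComponentsWithStats(m)
    for i in range(1,n):
        if s[i,4]>lo: print(col,s[i],ce[i].round(1),onz(c,*ce[i],z,fish).round(4))
E
python3 - <<'E'
from h import *
c=pickle.load(open('pics/w1.pkl','rb')); caps(c,'orange',.178); caps(c,'blue',.14); caps(c,'red',.1)
print(onz(c,321,189,.178,True))
E
```

```text
orange [ 298  167   45   46 1592] [320.  189.7] [0.5211 0.4118 0.178 ]
blue [533 110  29  42 417] [546.  131.4] [0.5612 0.6926 0.14  ]
blue [ 582  122   36   45 1022] [597.8 143.9] [0.6074 0.7928 0.14  ]
blue [ 182  167   37   36 1031] [199.7 184. ] [0.4745 0.2886 0.14  ]
blue [423 216  35  37 964] [440.1 234.1] [0.6291 0.5174 0.14  ]
blue [563 281  30  24 289] [577.1 293.5] [0.8441 0.7371 0.14  ]
red [251 252  20  22 373] [260.8 262.3] [0.6001 0.2976 0.1   ]
[0.52079322 0.41290563 0.178     ]
```

Request:
{"method": "send_rows", "body": {
  "moves": [
    {"tx":-1,"ty":0,"tz":-15,"twist":0,"fingers":1},
    {"tx":-2,"ty":0,"tz":-45,"twist":0,"fingers":1},
    {"tx":-2,"ty":0,"tz":-80,"twist":0,"fingers":0.85},
    {"tx":-2,"ty":0,"tz":-110,"twist":0,"fingers":0.8},
    {"tx":-2,"ty":0,"tz":-135,"twist":0,"fingers":0.7},
    {"tx":-2,"ty":0,"tz":-147,"twist":0,"fingers":0.7},
    {"tx":-2,"ty":0,"tz":-150,"twist":0,"fingers":0.7},
    {"tx":-2,"ty":0,"tz":-150,"twist":0,"fingers":0.4},
    {"tx":-2,"ty":0,"tz":-150,"twist":0,"fingers":0.2},
    {"tx":-2,"ty":0,"tz":-150,"twist":0,"fingers":0.2},
    {"tx":-2,"ty":0,"tz":-150,"twist":0,"fingers":0.2},
    {"tx":-2,"ty":0,"tz":-150,"twist":0,"fingers":0.2},
    {"tx":-2,"ty":0,"tz":-150,"twist":0,"fingers":0.2},
    {"tx":-2,"ty":0,"tz":-150,"twist":0,"fingers":0.2}
  ]
}}

```text
time_s: 2.45
tool_pos: [0.5227, 0.4113, 0.1629]
tool_rot: [0.001, 0.187, 0.982, 0.001]
wrist_force: [-1.6, -1.0, 6.0]
opening: 0.452
grasp_force: 61.7
```

Request:
{"method": "send_rows", "body": {
  "moves": [
    {"tx":0,"ty":0,"tz":4,"twist":0,"fingers":0.2},
    {"tx":0,"ty":0,"tz":14,"twist":0,"fingers":0.2},
    {"tx":0,"ty":0,"tz":30,"twist":0,"fingers":0.2},
    {"tx":0,"ty":0,"tz":52,"twist":0,"fingers":0.2},
    {"tx":0,"ty":0,"tz":76,"twist":0,"fingers":0.2},
    {"tx":0,"ty":0,"tz":100,"twist":0,"fingers":0.2},
    {"tx":0,"ty":0,"tz":124,"twist":0,"fingers":0.2},
    {"tx":0,"ty":0,"tz":148,"twist":0,"fingers":0.2},
    {"tx":0,"ty":-5,"tz":170,"twist":0,"fingers":0.2},
    {"tx":2,"ty":-15,"tz":185,"twist":0,"fingers":0.2},
    {"tx":3,"ty":-33,"tz":192,"twist":0,"fingers":0.2},
    {"tx":5,"ty":-57,"tz":195,"twist":0,"fingers":0.2},
    {"tx":7,"ty":-83,"tz":195,"twist":0,"fingers":0.2},
    {"tx":9,"ty":-111,"tz":195,"twist":0,"fingers":0.2},
    {"tx":11,"ty":-139,"tz":195,"twist":0,"fingers":0.2},
    {"tx":13,"ty":-167,"tz":195,"twist":0,"fingers":0.2},
    {"tx":16,"ty":-195,"tz":195,"twist":0,"fingers":0.2},
    {"tx":18,"ty":-220,"tz":195,"twist":0,"fingers":0.2},
    {"tx":20,"ty":-238,"tz":195,"twist":0,"fingers":0.2},
    {"tx":21,"ty":-248,"tz":195,"twist":0,"fingers":0.2}
  ]
}}

```text
time_s: 4.12
tool_pos: [0.5419, 0.1595, 0.3555]
tool_rot: [-0.001, 0.188, 0.982, -0.001]
wrist_force: [0.7, -0.4, -4.5]
opening: 0.451
grasp_force: 61.2
```

Request:
{"method": "send_rows", "body": {
  "moves": [
    {"tx":1,"ty":-10,"tz":0,"twist":0,"fingers":0.2},
    {"tx":2,"ty":-28,"tz":0,"twist":0,"fingers":0.2},
    {"tx":4,"ty":-52,"tz":0,"twist":0,"fingers":0.2},
    {"tx":6,"ty":-80,"tz":0,"twist":0,"fingers":0.2},
    {"tx":8,"ty":-108,"tz":0,"twist":0,"fingers":0.2},
    {"tx":11,"ty":-136,"tz":0,"twist":0,"fingers":0.2},
    {"tx":13,"ty":-164,"tz":0,"twist":0,"fingers":0.2},
    {"tx":15,"ty":-190,"tz":0,"twist":0,"fingers":0.2},
    {"tx":17,"ty":-213,"tz":0,"twist":0,"fingers":0.2},
    {"tx":18,"ty":-231,"tz":0,"twist":0,"fingers":0.2},
    {"tx":19,"ty":-242,"tz":0,"twist":0,"fingers":0.2},
    {"tx":19,"ty":-247,"tz":0,"twist":0,"fingers":0.2},
    {"tx":19,"ty":-247,"tz":0,"twist":0,"fingers":0.2},
    {"tx":19,"ty":-247,"tz":0,"twist":0,"fingers":0.2}
  ]
}}

```text
time_s: 5.28
tool_pos: [0.5616, -0.0832, 0.3561]
tool_rot: [-0.0, 0.187, 0.982, 0.0]
wrist_force: [0.3, -0.6, -3.7]
opening: 0.451
grasp_force: 61.3
```

```bash
python3 - <<'E'
from h import *
c=snap('wrist','w2');s=snap('side','s2'); o=bot.get_obs(); print(o['tool_pos'],o['wrist_force'],o['opening'])
a=cv2.imread('pics/w2.png'); b=cv2.imread('pics/s2.png')[100:300,230:390]
cv2.imwrite('pics/v2.png',np.hstack([cv2.resize(a[:,100:540],(440,400)),cv2.resize(b,(320,400))]))
E
```

```text
[ 0.56162876 -0.08287084  0.35623925] [-0.05724588  0.03154412 -4.6749919 ] 0.4491239499764485
```

View pics/v2.png

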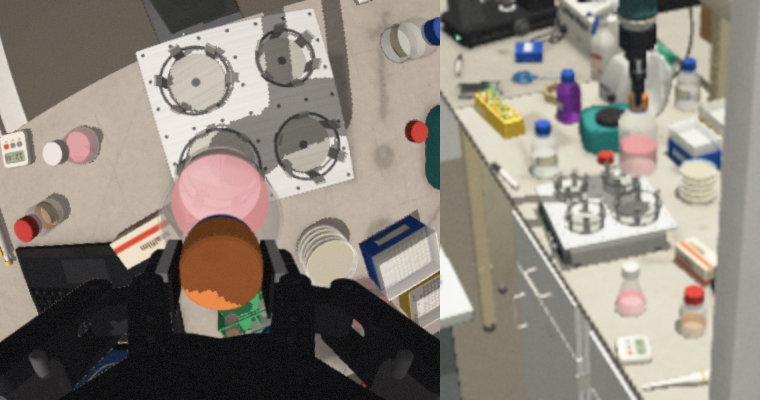

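The bottle hangs upright above the large clamp. Clamp centre screws show in the crop at (196,82), (282,60) and (304,145). I'll cross-check the clamp positions with those.

```bash
python3 - <<'E'
from h import *
c=pickle.load(open('pics/w2.pkl','rb'))
for n,p in (('mid_b',(296,82)),('small',(382,60)),('mid_a',(404,145))): print(n,onz(c,*p,.079,True).round(4))
caps(c,'red',.1)
E
```

```text
mid_b [ 0.4425 -0.0702  0.079 ]
small [0.4547 0.0493 0.079 ]
mid_a [0.5756 0.037  0.079 ]
red [510 122  18  21 294] [518.3 131.8] [0.6114 0.2129 0.1   ]
red [115 219  18  22 311] [123.5 230. ] [ 0.5305 -0.4115  0.1   ]
red [215 226  44  27 214] [236.7 238.8] [ 0.6105 -0.2308  0.1   ]
```

Request:
{"method": "send_rows", "body": {
  "moves": [
    {"tx":0,"ty":0,"tz":-5,"twist":0,"fingers":0.2},
    {"tx":0,"ty":0,"tz":-15,"twist":0,"fingers":0.2},
    {"tx":0,"ty":0,"tz":-28,"twist":0,"fingers":0.2},
    {"tx":0,"ty":0,"tz":-41,"twist":0,"fingers":0.2},
    {"tx":0,"ty":0,"tz":-54,"twist":0,"fingers":0.2},
    {"tx":0,"ty":0,"tz":-66,"twist":0,"fingers":0.2},
    {"tx":0,"ty":0,"tz":-76,"twist":0,"fingers":0.2},
    {"tx":0,"ty":0,"tz":-86,"twist":0,"fingers":0.2},
    {"tx":0,"ty":0,"tz":-95,"twist":0,"fingers":0.2},
    {"tx":0,"ty":0,"tz":-103,"twist":0,"fingers":0.2},
    {"tx":0,"ty":0,"tz":-108,"twist":0,"fingers":0.2},
    {"tx":0,"ty":0,"tz":-111,"twist":0,"fingers":0.2},
    {"tx":0,"ty":0,"tz":-113,"twist":0,"fingers":0.2},
    {"tx":0,"ty":0,"tz":-115,"twist":0,"fingers":0.2},
    {"tx":0,"ty":0,"tz":-116,"twist":0,"fingers":0.2},
    {"tx":0,"ty":0,"tz":-116,"twist":0,"fingers":0.2}
  ]
}}

```text
time_s: 6.72
tool_pos: [0.5624, -0.0844, 0.241]
tool_rot: [0.001, 0.187, 0.982, -0.0]
wrist_force: [0.7, 0.1, -1.3]
opening: 0.453
grasp_force: 61.6
```

Request:
{"method": "send_rows", "body": {
  "moves": [
    {"tx":0,"ty":0,"tz":-1,"twist":0,"fingers":0.2},
    {"tx":0,"ty":0,"tz":-1.5,"twist":0,"fingers":0.2},
    {"tx":0,"ty":0,"tz":-1.5,"twist":0,"fingers":0.2}
  ]
}}

```text
time_s: 6.97
tool_pos: [0.563, -0.0847, 0.241]
tool_rot: [0.002, 0.187, 0.982, -0.0]
wrist_force: [-2.0, -0.4, 7.6]
opening: 0.456
grasp_force: 62.5
```

Seated: the upward force appears and the height is as expected. I'll release, rise, and head for the tall bottle at about (0.475, 0.285).

Request:
{"method": "send_rows", "body": {
  "moves": [
    {"tx":0,"ty":0,"tz":0,"twist":0,"fingers":0.5},
    {"tx":0,"ty":0,"tz":0,"twist":0,"fingers":0.6},
    {"tx":0,"ty":0,"tz":0,"twist":0,"fingers":0.75},
    {"tx":0,"ty":0,"tz":0,"twist":0,"fingers":0.75},
    {"tx":0,"ty":0,"tz":0,"twist":0,"fingers":0.75},
    {"tx":0,"ty":0,"tz":8,"twist":0,"fingers":0.75},
    {"tx":0,"ty":0,"tz":25,"twist":0,"fingers":0.75},
    {"tx":0,"ty":0,"tz":50,"twist":0,"fingers":0.75},
    {"tx":0,"ty":5,"tz":75,"twist":0,"fingers":0.75},
    {"tx":-7,"ty":30,"tz":80,"twist":0,"fingers":0.75},
    {"tx":-16,"ty":65,"tz":80,"twist":0,"fingers":0.75},
    {"tx":-25,"ty":105,"tz":70,"twist":0,"fingers":0.9},
    {"tx":-35,"ty":145,"tz":55,"twist":0,"fingers":1},
    {"tx":-44,"ty":185,"tz":40,"twist":0,"fingers":1},
    {"tx":-53,"ty":225,"tz":30,"twist":0,"fingers":1},
    {"tx":-63,"ty":265,"tz":30,"twist":0,"fingers":1},
    {"tx":-72,"ty":305,"tz":30,"twist":0,"fingers":1},
    {"tx":-80,"ty":340,"tz":30,"twist":0,"fingers":1},
    {"tx":-87,"ty":363,"tz":30,"twist":0,"fingers":1},
    {"tx":-88,"ty":370,"tz":30,"twist":0,"fingers":1}
  ]
}}

```text
time_s: 8.63
tool_pos: [0.4724, 0.2896, 0.2693]
tool_rot: [-0.0, 0.186, 0.983, 0.001]
wrist_force: [-0.2, -0.2, -0.5]
opening: 1.0
grasp_force: 0.0
```

Request:
{"method": "send_rows", "body": {
  "moves": [
    {"tx":0,"ty":0,"tz":0,"twist":0,"fingers":1}
  ]
}}

```text
time_s: 8.72
tool_pos: [0.4734, 0.2876, 0.2692]
tool_rot: [0.0, 0.186, 0.983, 0.0]
wrist_force: [-0.0, 0.2, 0.4]
opening: 1.0
grasp_force: 0.0
```

```bash
python3 - <<'E'
from h import *
c=snap('wrist','w3');t=snap('top','t3');s=snap('side','s3'); o=bot.get_obs(); print(o['time_s'],o['tool_pos'],o['wrist_force'],o['opening'])
caps(c,'blue',.141,500); caps(t,'blue',.139,30,False);caps(t,'orange',.255,30,False)
E
```

```text
8.8667 [0.4741851  0.28470471 0.26891853] [-0.13875379 -0.60990838  0.11331076] 1.000219731525524
blue [ 296  173   41   44 1435] [315.9 194.9] [0.4732 0.2841 0.141 ]
blue [528 227  32  36 838] [543.4 244.4] [0.6259 0.5106 0.141 ]
blue [ 352   28   67   44 1804] [394.4  53.8] [ 1.0678 -0.3653  0.139 ]
blue [244  57  92  16 720] [289.5  65.7] [1.0188 0.0439 0.139 ]
blue [249  75  82  14 538] [294.4  83. ] [0.9506 0.0243 0.139 ]
blue [315 112   8   7  46] [318.6 114.8] [ 0.8258 -0.07    0.139 ]
blue [324 112   8   6  41] [327.3 114.1] [ 0.8283 -0.1036  0.139 ]
blue [ 62 147  28  24 318] [ 76.7 159.1] [0.6511 0.8561 0.139 ]
blue [161 159  11  10  95] [165.9 163.6] [0.6345 0.5147 0.139 ]
blue [108 167   6   7  33] [110.9 170.3] [0.6084 0.724  0.139 ]
blue [222 201  10   8  61] [226.6 204.4] [0.4787 0.2798 0.139 ]
orange [342 111   7   5  34] [344.9 112.9] [ 0.802  -0.1641  0.255 ]
orange [318 175  11  11 104] [322.9 179.9] [ 0.5632 -0.0861  0.255 ]
orange [455 201  13  13 129] [460.8 207.1] [ 0.4683 -0.5703  0.255 ]
```

The large bottle stands with its cap at (0.563,-0.086), on the clamp's axis. The TCP is right over the tall bottle, so I'll grip its cap.

Request:
{"method": "send_rows", "body": {
  "moves": [
    {"tx":0,"ty":0,"tz":-15,"twist":0,"fingers":1},
    {"tx":0,"ty":-1,"tz":-45,"twist":0,"fingers":1},
    {"tx":0,"ty":-1,"tz":-80,"twist":0,"fingers":0.85},
    {"tx":0,"ty":-1,"tz":-110,"twist":0,"fingers":0.8},
    {"tx":0,"ty":-1,"tz":-135,"twist":0,"fingers":0.7},
    {"tx":0,"ty":-1,"tz":-145,"twist":0,"fingers":0.7},
    {"tx":0,"ty":-1,"tz":-148,"twist":0,"fingers":0.7},
    {"tx":0,"ty":-1,"tz":-148,"twist":0,"fingers":0.4},
    {"tx":0,"ty":-1,"tz":-148,"twist":0,"fingers":0.2},
    {"tx":0,"ty":-1,"tz":-148,"twist":0,"fingers":0.2},
    {"tx":0,"ty":-1,"tz":-148,"twist":0,"fingers":0.2},
    {"tx":0,"ty":-1,"tz":-148,"twist":0,"fingers":0.2},
    {"tx":0,"ty":-1,"tz":-148,"twist":0,"fingers":0.2},
    {"tx":0,"ty":-1,"tz":-148,"twist":0,"fingers":0.2}
  ]
}}

```text
time_s: 10.03
tool_pos: [0.4748, 0.2852, 0.1222]
tool_rot: [0.001, 0.187, 0.982, 0.0]
wrist_force: [0.1, -1.9, 6.8]
opening: 0.426
grasp_force: 61.2
```

Request:
{"method": "send_rows", "body": {
  "moves": [
    {"tx":0,"ty":0,"tz":4,"twist":0,"fingers":0.2},
    {"tx":0,"ty":0,"tz":14,"twist":0,"fingers":0.2},
    {"tx":0,"ty":0,"tz":30,"twist":0,"fingers":0.2},
    {"tx":0,"ty":0,"tz":52,"twist":0,"fingers":0.2},
    {"tx":0,"ty":0,"tz":76,"twist":0,"fingers":0.2},
    {"tx":2,"ty":-5,"tz":100,"twist":0,"fingers":0.2},
    {"tx":6,"ty":-15,"tz":124,"twist":0,"fingers":0.2},
    {"tx":12,"ty":-30,"tz":144,"twist":0,"fingers":0.2},
    {"tx":20,"ty":-50,"tz":155,"twist":0,"fingers":0.2},
    {"tx":29,"ty":-73,"tz":160,"twist":0,"fingers":0.2},
    {"tx":39,"ty":-98,"tz":160,"twist":0,"fingers":0.2},
    {"tx":49,"ty":-123,"tz":160,"twist":0,"fingers":0.2},
    {"tx":59,"ty":-148,"tz":160,"twist":0,"fingers":0.2},
    {"tx":69,"ty":-173,"tz":160,"twist":0,"fingers":0.2},
    {"tx":79,"ty":-197,"tz":160,"twist":0,"fingers":0.2},
    {"tx":88,"ty":-218,"tz":160,"twist":0,"fingers":0.2},
    {"tx":95,"ty":-235,"tz":160,"twist":0,"fingers":0.2},
    {"tx":99,"ty":-245,"tz":160,"twist":0,"fingers":0.2},
    {"tx":100,"ty":-248,"tz":160,"twist":0,"fingers":0.2},
    {"tx":100,"ty":-248,"tz":160,"twist":0,"fingers":0.2}
  ]
}}

```text
time_s: 11.7
tool_pos: [0.5736, 0.0367, 0.2808]
tool_rot: [-0.0, 0.188, 0.982, 0.0]
wrist_force: [0.3, 0.1, -3.3]
opening: 0.431
grasp_force: 60.6
```

Request:
{"method": "send_rows", "body": {
  "moves": [
    {"tx":0,"ty":0,"tz":0,"twist":0,"fingers":0.2},
    {"tx":0,"ty":0,"tz":0,"twist":0,"fingers":0.2}
  ]
}}

```text
time_s: 11.87
tool_pos: [0.5731, 0.038, 0.2808]
tool_rot: [-0.0, 0.187, 0.982, 0.0]
wrist_force: [-0.6, 0.1, -4.0]
opening: 0.432
grasp_force: 60.6
```

```bash
python3 - <<'E'
from h import *
c=snap('wrist','w4');s=snap('side','s4'); o=bot.get_obs(); print(o['tool_pos'],o['wrist_force'],o['opening'])
a=cv2.imread('pics/w4.png'); b=cv2.imread('pics/s4.png')[100:300,230:390]
cv2.imwrite('pics/v4.png',np.hstack([a[:,100:540],cv2.resize(b,(320,400))]))
E
```

```text
[0.57332161 0.03794679 0.28081813] [-0.23612905 -0.3389496  -3.73056251] 0.43299501584983635
```

View pics/v4.png

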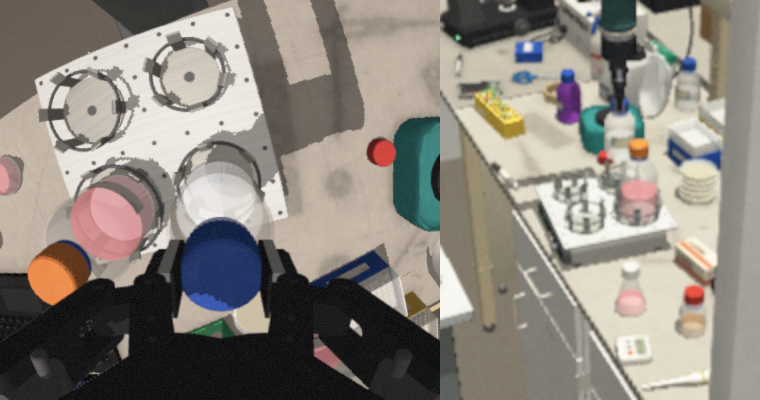

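The large bottle stands upright in its clamp. The tall bottle is over mid_a at crop (220,180), about 2 mm off, so I'll correct and lower it.

Request:
{"method": "send_rows", "body": {
  "moves": [
    {"tx":1,"ty":-1,"tz":-4,"twist":0,"fingers":0.2},
    {"tx":1.5,"ty":-1.5,"tz":-12,"twist":0,"fingers":0.2},
    {"tx":1.5,"ty":-1.5,"tz":-23,"twist":0,"fingers":0.2},
    {"tx":1.5,"ty":-1.5,"tz":-34,"twist":0,"fingers":0.2},
    {"tx":1.5,"ty":-1.5,"tz":-45,"twist":0,"fingers":0.2},
    {"tx":1.5,"ty":-1.5,"tz":-55,"twist":0,"fingers":0.2},
    {"tx":1.5,"ty":-1.5,"tz":-64,"twist":0,"fingers":0.2},
    {"tx":1.5,"ty":-1.5,"tz":-71,"twist":0,"fingers":0.2},
    {"tx":1.5,"ty":-1.5,"tz":-75,"twist":0,"fingers":0.2},
    {"tx":1.5,"ty":-1.5,"tz":-78,"twist":0,"fingers":0.2},
    {"tx":1.5,"ty":-1.5,"tz":-80,"twist":0,"fingers":0.2},
    {"tx":1.5,"ty":-1.5,"tz":-81,"twist":0,"fingers":0.2},
    {"tx":1.5,"ty":-1.5,"tz":-81.5,"twist":0,"fingers":0.2},
    {"tx":1.5,"ty":-1.5,"tz":-81.5,"twist":0,"fingers":0.2},
    {"tx":1.5,"ty":-1.5,"tz":-81.5,"twist":0,"fingers":0.2}
  ]
}}

```text
time_s: 13.22
tool_pos: [0.5758, 0.0352, 0.2003]
tool_rot: [0.001, 0.187, 0.982, -0.0]
wrist_force: [-1.6, -1.9, 5.8]
opening: 0.431
grasp_force: 61.4
```

Request:
{"method": "send_rows", "body": {
  "moves": [
    {"tx":0,"ty":0,"tz":0,"twist":0,"fingers":0.5},
    {"tx":0,"ty":0,"tz":0,"twist":0,"fingers":0.6},
    {"tx":0,"ty":0,"tz":0,"twist":0,"fingers":0.7},
    {"tx":0,"ty":0,"tz":0,"twist":0,"fingers":0.7},
    {"tx":0,"ty":0,"tz":0,"twist":0,"fingers":0.7},
    {"tx":0,"ty":0,"tz":10,"twist":0,"fingers":0.7},
    {"tx":0,"ty":0,"tz":30,"twist":0,"fingers":0.7},
    {"tx":0,"ty":0,"tz":60,"twist":0,"fingers":0.7},
    {"tx":0,"ty":0,"tz":90,"twist":0,"fingers":0.7},
    {"tx":0,"ty":-5,"tz":115,"twist":0,"fingers":0.7},
    {"tx":-3,"ty":-25,"tz":125,"twist":0,"fingers":0.7},
    {"tx":-6,"ty":-60,"tz":125,"twist":0,"fingers":0.7},
    {"tx":-10,"ty":-98,"tz":125,"twist":0,"fingers":0.7},
    {"tx":-14,"ty":-136,"tz":125,"twist":0,"fingers":0.7},
    {"tx":-17,"ty":-174,"tz":125,"twist":0,"fingers":0.7},
    {"tx":-21,"ty":-212,"tz":125,"twist":0,"fingers":0.8},
    {"tx":-25,"ty":-250,"tz":110,"twist":0,"fingers":1},
    {"tx":-29,"ty":-288,"tz":90,"twist":0,"fingers":1},
    {"tx":-33,"ty":-326,"tz":70,"twist":0,"fingers":1},
    {"tx":-37,"ty":-364,"tz":50,"twist":0,"fingers":1}
  ]
}}

```text
time_s: 14.88
tool_pos: [0.5384, -0.3267, 0.2516]
tool_rot: [0.001, 0.187, 0.982, -0.0]
wrist_force: [1.4, -0.3, 0.5]
opening: 1.0
grasp_force: 0.0
```

Request:
{"method": "send_rows", "body": {
  "moves": [
    {"tx":-4,"ty":-38,"tz":-10,"twist":0,"fingers":1},
    {"tx":-6,"ty":-66,"tz":-15,"twist":0,"fingers":1},
    {"tx":-7,"ty":-82,"tz":-20,"twist":0,"fingers":1},
    {"tx":-7,"ty":-82,"tz":-20,"twist":0,"fingers":1},
    {"tx":-7,"ty":-82,"tz":-20,"twist":0,"fingers":1},
    {"tx":-7,"ty":-82,"tz":-20,"twist":0,"fingers":1}
  ]
}}

```text
time_s: 15.38
tool_pos: [0.5321, -0.4055, 0.2319]
tool_rot: [0.0, 0.187, 0.982, 0.0]
wrist_force: [0.8, -0.3, -1.2]
opening: 1.0
grasp_force: 0.0
```

```bash
python3 - <<'E'
from h import *
c=snap('wrist','w5');t=snap('top','t5'); o=bot.get_obs(); print(o['time_s'],o['tool_pos'],o['joints'],o['opening'])
caps(c,'red',.103); caps(t,'blue',.219,30,False)
E
```

```text
15.4833 [ 0.53228689 -0.40515804  0.23218867] [-7.54013261e-01  4.56859767e-01  1.34883925e+00  4.10000518e-04
  1.33531797e+00 -1.94971382e+00] 0.9979555164526135
red [ 293  171   41   44 1416] [313.1 192.8] [ 0.5293 -0.4108  0.103 ]
red [436 182  73  47 473] [472.2 205.2] [ 0.5989 -0.268   0.103 ]
red [ 81 210  25  31 584] [ 93.3 225.3] [ 0.4695 -0.6626  0.103 ]
blue [ 352   28   67   44 1807] [394.5  53.7] [ 1.0334 -0.3494  0.219 ]
blue [244  57  92  16 728] [289.6  65.8] [0.9865 0.0366 0.219 ]
blue [249  75  82  14 558] [293.4  83. ] [0.9223 0.0221 0.219 ]
blue [371  90  27  11 142] [383.5  94.8] [ 0.8794 -0.3077  0.219 ]
blue [315 112   8   7  46] [318.6 114.8] [ 0.8047 -0.0704  0.219 ]
blue [324 112   8   6  41] [327.3 114.1] [ 0.8071 -0.1021  0.219 ]
blue [ 62 147  28  24 317] [ 76.8 159.2] [0.6394 0.8032 0.219 ]
blue [161 159  11  10  94] [165.8 163.6] [0.6243 0.4817 0.219 ]
blue [108 167   6   7  33] [110.9 170.3] [0.5994 0.6792 0.219 ]
blue [285 173  10   9  79] [289.7 177.1] [0.5763 0.0337 0.219 ]
```

View pics/w5.png

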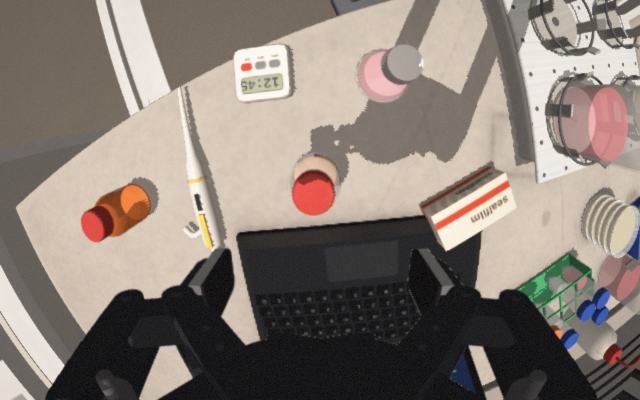

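The wrist view shows the red cap with brown contents at (313,193). The orange look-alike is at (120,210), the flask at (390,70), and the laptop is low behind. I'll grip the small bottle.

Request:
{"method": "send_rows", "body": {
  "moves": [
    {"tx":-1,"ty":-3,"tz":-15,"twist":0,"fingers":1},
    {"tx":-2,"ty":-5,"tz":-45,"twist":0,"fingers":1},
    {"tx":-2,"ty":-5.5,"tz":-80,"twist":0,"fingers":0.85},
    {"tx":-2,"ty":-5.5,"tz":-110,"twist":0,"fingers":0.8},
    {"tx":-2,"ty":-5.5,"tz":-133,"twist":0,"fingers":0.75},
    {"tx":-2,"ty":-5.5,"tz":-143,"twist":0,"fingers":0.7},
    {"tx":-2,"ty":-5.5,"tz":-146,"twist":0,"fingers":0.7},
    {"tx":-2,"ty":-5.5,"tz":-146,"twist":0,"fingers":0.4},
    {"tx":-2,"ty":-5.5,"tz":-146,"twist":0,"fingers":0.2},
    {"tx":-2,"ty":-5.5,"tz":-146,"twist":0,"fingers":0.2},
    {"tx":-2,"ty":-5.5,"tz":-146,"twist":0,"fingers":0.2},
    {"tx":-2,"ty":-5.5,"tz":-146,"twist":0,"fingers":0.2},
    {"tx":-2,"ty":-5.5,"tz":-146,"twist":0,"fingers":0.2},
    {"tx":-2,"ty":-5.5,"tz":-146,"twist":0,"fingers":0.2}
  ]
}}

```text
time_s: 16.65
tool_pos: [0.5309, -0.4132, 0.0873]
tool_rot: [0.002, 0.187, 0.982, -0.001]
wrist_force: [0.7, 1.1, 6.6]
opening: 0.426
grasp_force: 60.8
```

```bash
python3 - <<'E'
from h import *
c=pickle.load(open('pics/w5.pkl','rb')); print(onz(c,403,63,.107,True))
E
```

```text
[ 0.44842621 -0.29442656  0.107     ]
```

Request:
{"method": "send_rows", "body": {
  "moves": [
    {"tx":0,"ty":0,"tz":4,"twist":0,"fingers":0.2},
    {"tx":0,"ty":0,"tz":14,"twist":0,"fingers":0.2},
    {"tx":0,"ty":0,"tz":30,"twist":0,"fingers":0.2},
    {"tx":0,"ty":0,"tz":52,"twist":0,"fingers":0.2},
    {"tx":0,"ty":0,"tz":76,"twist":0,"fingers":0.2},
    {"tx":0,"ty":0,"tz":100,"twist":0,"fingers":0.2},
    {"tx":0,"ty":0,"tz":124,"twist":0,"fingers":0.2},
    {"tx":-1,"ty":2,"tz":146,"twist":0,"fingers":0.2},
    {"tx":-4,"ty":8,"tz":166,"twist":0,"fingers":0.2},
    {"tx":-10,"ty":19,"tz":182,"twist":0,"fingers":0.2},
    {"tx":-20,"ty":36,"tz":192,"twist":0,"fingers":0.2},
    {"tx":-31,"ty":58,"tz":196,"twist":0,"fingers":0.2},
    {"tx":-42,"ty":82,"tz":196,"twist":0,"fingers":0.2},
    {"tx":-52,"ty":107,"tz":196,"twist":0,"fingers":0.2},
    {"tx":-61,"ty":133,"tz":196,"twist":0,"fingers":0.2},
    {"tx":-68,"ty":160,"tz":196,"twist":0,"fingers":0.2},
    {"tx":-73,"ty":187,"tz":196,"twist":0,"fingers":0.2},
    {"tx":-76,"ty":212,"tz":196,"twist":0,"fingers":0.2},
    {"tx":-77,"ty":230,"tz":196,"twist":0,"fingers":0.2},
    {"tx":-77,"ty":240,"tz":196,"twist":0,"fingers":0.2}
  ]
}}

```text
time_s: 18.32
tool_pos: [0.4516, -0.1701, 0.2819]
tool_rot: [-0.0, 0.187, 0.982, 0.0]
wrist_force: [-0.7, 1.1, -1.1]
opening: 0.426
grasp_force: 60.1
```

Request:
{"method": "send_rows", "body": {
  "moves": [
    {"tx":0,"ty":10,"tz":0,"twist":0,"fingers":0.2},
    {"tx":0,"ty":28,"tz":0,"twist":0,"fingers":0.2},
    {"tx":0,"ty":52,"tz":0,"twist":0,"fingers":0.2},
    {"tx":0,"ty":78,"tz":0,"twist":0,"fingers":0.2},
    {"tx":0,"ty":104,"tz":0,"twist":0,"fingers":0.2},
    {"tx":0,"ty":130,"tz":0,"twist":0,"fingers":0.2},
    {"tx":0,"ty":156,"tz":-5,"twist":0,"fingers":0.2},
    {"tx":0,"ty":180,"tz":-15,"twist":0,"fingers":0.2},
    {"tx":0,"ty":200,"tz":-25,"twist":0,"fingers":0.2},
    {"tx":0,"ty":214,"tz":-35,"twist":0,"fingers":0.2},
    {"tx":0,"ty":221,"tz":-40,"twist":0,"fingers":0.2},
    {"tx":0,"ty":221,"tz":-40,"twist":0,"fingers":0.2},
    {"tx":0,"ty":221,"tz":-40,"twist":0,"fingers":0.2},
    {"tx":0,"ty":221,"tz":-40,"twist":0,"fingers":0.2}
  ]
}}

```text
time_s: 19.48
tool_pos: [0.4534, 0.0478, 0.2419]
tool_rot: [0.001, 0.188, 0.982, -0.0]
wrist_force: [0.6, -0.2, 0.0]
opening: 0.428
grasp_force: 60.2
```

```bash
python3 - <<'E'
from h import *
c=snap('wrist','w6');s=snap('side','s6'); o=bot.get_obs(); print(o['tool_pos'],o['wrist_force'],o['opening'])
a=cv2.imread('pics/w6.png'); b=cv2.imread('pics/s6.png')[100:300,230:390]
cv2.imwrite('pics/v6.png',np.hstack([a[:,100:540],cv2.resize(b,(320,400))]))
E
```

```text
[0.45332424 0.04779834 0.24191142] [-0.70305864  0.23842647 -1.15824485] 0.42739856453769415
```

View pics/v6.png

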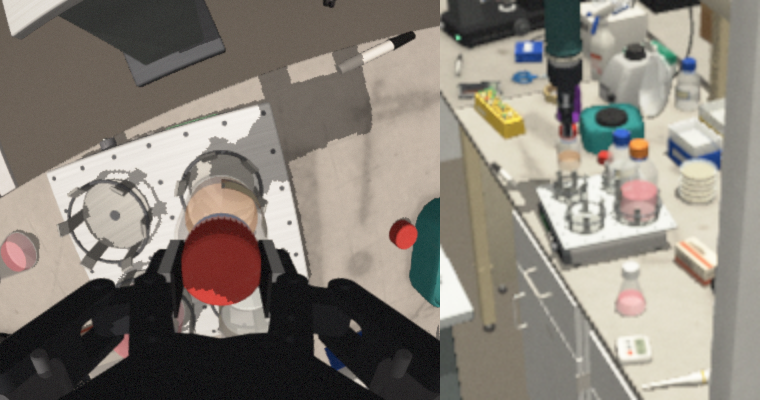

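The small bottle hangs over the smallest clamp (crop 222,185), and both placed bottles stand upright. I'll make a slight correction and lower it.

Request:
{"method": "send_rows", "body": {
  "moves": [
    {"tx":1,"ty":0.5,"tz":-4,"twist":0,"fingers":0.2},
    {"tx":1.5,"ty":1,"tz":-12,"twist":0,"fingers":0.2},
    {"tx":1.5,"ty":1,"tz":-23,"twist":0,"fingers":0.2},
    {"tx":1.5,"ty":1,"tz":-34,"twist":0,"fingers":0.2},
    {"tx":1.5,"ty":1,"tz":-44,"twist":0,"fingers":0.2},
    {"tx":1.5,"ty":1,"tz":-53,"twist":0,"fingers":0.2},
    {"tx":1.5,"ty":1,"tz":-61,"twist":0,"fingers":0.2},
    {"tx":1.5,"ty":1,"tz":-67,"twist":0,"fingers":0.2},
    {"tx":1.5,"ty":1,"tz":-71,"twist":0,"fingers":0.2},
    {"tx":1.5,"ty":1,"tz":-74,"twist":0,"fingers":0.2},
    {"tx":1.5,"ty":1,"tz":-76,"twist":0,"fingers":0.2},
    {"tx":1.5,"ty":1,"tz":-77,"twist":0,"fingers":0.2},
    {"tx":1.5,"ty":1,"tz":-77.5,"twist":0,"fingers":0.2},
    {"tx":1.5,"ty":1,"tz":-77.5,"twist":0,"fingers":0.2},
    {"tx":1.5,"ty":1,"tz":-77.5,"twist":0,"fingers":0.2}
  ]
}}

```text
time_s: 20.83
tool_pos: [0.4549, 0.0496, 0.1654]
tool_rot: [0.001, 0.187, 0.982, -0.0]
wrist_force: [-3.7, 0.1, 12.6]
opening: 0.428
grasp_force: 61.6
```

Request:
{"method": "send_rows", "body": {
  "moves": [
    {"tx":0,"ty":0,"tz":0,"twist":0,"fingers":0.5},
    {"tx":0,"ty":0,"tz":0,"twist":0,"fingers":0.6},
    {"tx":0,"ty":0,"tz":0,"twist":0,"fingers":0.7},
    {"tx":0,"ty":0,"tz":0,"twist":0,"fingers":0.7},
    {"tx":0,"ty":0,"tz":0,"twist":0,"fingers":0.7},
    {"tx":0,"ty":0,"tz":10,"twist":0,"fingers":0.7},
    {"tx":0,"ty":0,"tz":30,"twist":0,"fingers":0.7},
    {"tx":0,"ty":0,"tz":60,"twist":0,"fingers":0.7},
    {"tx":0,"ty":-5,"tz":90,"twist":0,"fingers":0.7},
    {"tx":-1,"ty":-25,"tz":110,"twist":0,"fingers":0.7},
    {"tx":-1,"ty":-60,"tz":115,"twist":0,"fingers":0.7},
    {"tx":-2,"ty":-98,"tz":115,"twist":0,"fingers":0.7},
    {"tx":-3,"ty":-136,"tz":115,"twist":0,"fingers":0.7},
    {"tx":-4,"ty":-174,"tz":110,"twist":0,"fingers":0.7},
    {"tx":-4,"ty":-212,"tz":100,"twist":0,"fingers":0.8},
    {"tx":-5,"ty":-250,"tz":90,"twist":0,"fingers":1},
    {"tx":-6,"ty":-288,"tz":80,"twist":0,"fingers":1},
    {"tx":-6,"ty":-320,"tz":72,"twist":0,"fingers":1},
    {"tx":-6,"ty":-339,"tz":70,"twist":0,"fingers":1},
    {"tx":-6,"ty":-344,"tz":70,"twist":0,"fingers":1}
  ]
}}

```text
time_s: 22.5
tool_pos: [0.4478, -0.2976, 0.2327]
tool_rot: [-0.0, 0.189, 0.982, -0.0]
wrist_force: [0.7, -0.6, -0.3]
opening: 0.999
grasp_force: 0.0
```

Request:
{"method": "send_rows", "body": {
  "moves": [
    {"tx":0,"ty":0,"tz":0,"twist":0,"fingers":1},
    {"tx":0,"ty":0,"tz":0,"twist":0,"fingers":1}
  ]
}}

```text
time_s: 22.67
tool_pos: [0.448, -0.2935, 0.2337]
tool_rot: [-0.0, 0.188, 0.982, 0.0]
wrist_force: [-0.5, 0.2, -0.6]
opening: 1.0
grasp_force: 0.0
```

```bash
python3 - <<'E'
from h import *
c=snap('wrist','w7');t=snap('top','t7'); o=bot.get_obs(); print(o['time_s'],o['tool_pos'],o['opening'])
caps(t,'red',.182,30,False)
E
```

```text
22.7667 [ 0.44814217 -0.29281954  0.23395476] 0.9982929641234403
red [233 164  10   9  72] [237.7 167.8] [0.6141 0.23   0.182 ]
red [466 203  10  10  81] [470.3 207.3] [ 0.4687 -0.633   0.182 ]
red [281 206  11  10  87] [285.9 210.4] [0.4561 0.0497 0.182 ]
```

View pics/w7.png

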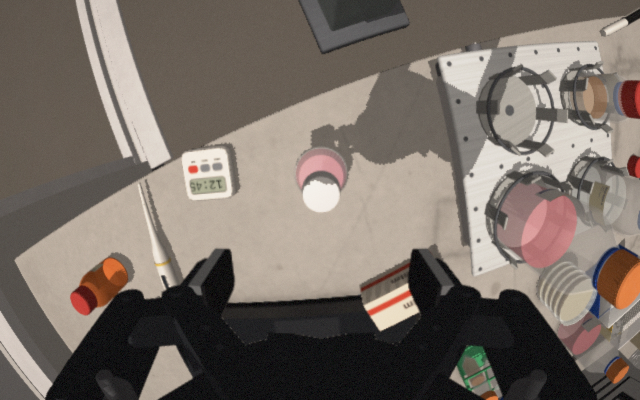

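The small bottle stands at (0.456,0.050) on its clamp axis. The flask's white mouth is at (321,194), nearly under the TCP.

```bash
python3 - <<'E'
from h import *
c=pickle.load(open('pics/w7.pkl','rb'))
m=cv2.inRange(c['color'],(215,215,215),(255,255,255))[165:220,295:350]; m=cv2.morphologyEx(m,cv2.MORPH_OPEN,np.ones((5,5)))
x,y,w,h=cv2.boundingRect(m); print(x+295,y+165,w,h); print(onz(c,x+295+w/2,y+165+h/2,.107,True).round(4), onz(c,510,110,.079,True).round(4))
E
```

```text
303 182 36 30
[ 0.4509 -0.2933  0.107 ] [ 0.4423 -0.07    0.079 ]
```

Request:
{"method": "send_rows", "body": {
  "moves": [
    {"tx":1,"ty":0,"tz":-15,"twist":0,"fingers":1},
    {"tx":1,"ty":-0.5,"tz":-45,"twist":0,"fingers":1},
    {"tx":1,"ty":-0.5,"tz":-80,"twist":0,"fingers":0.85},
    {"tx":1,"ty":-0.5,"tz":-110,"twist":0,"fingers":0.75},
    {"tx":1,"ty":-0.5,"tz":-135,"twist":0,"fingers":0.7},
    {"tx":1,"ty":-0.5,"tz":-146,"twist":0,"fingers":0.65},
    {"tx":1,"ty":-0.5,"tz":-149,"twist":0,"fingers":0.6},
    {"tx":1,"ty":-0.5,"tz":-149,"twist":0,"fingers":0.4},
    {"tx":1,"ty":-0.5,"tz":-149,"twist":0,"fingers":0.2},
    {"tx":1,"ty":-0.5,"tz":-149,"twist":0,"fingers":0.15},
    {"tx":1,"ty":-0.5,"tz":-149,"twist":0,"fingers":0.15},
    {"tx":1,"ty":-0.5,"tz":-149,"twist":0,"fingers":0.15},
    {"tx":1,"ty":-0.5,"tz":-149,"twist":0,"fingers":0.15},
    {"tx":1,"ty":-0.5,"tz":-149,"twist":0,"fingers":0.15}
  ]
}}

```text
time_s: 23.93
tool_pos: [0.4501, -0.2953, 0.0859]
tool_rot: [0.001, 0.187, 0.982, -0.0]
wrist_force: [0.9, 0.0, 7.2]
opening: 0.328
grasp_force: 59.9
```

Request:
{"method": "send_rows", "body": {
  "moves": [
    {"tx":0,"ty":0,"tz":4,"twist":0,"fingers":0.15},
    {"tx":0,"ty":0,"tz":14,"twist":0,"fingers":0.15},
    {"tx":0,"ty":0,"tz":30,"twist":0,"fingers":0.15},
    {"tx":0,"ty":0,"tz":52,"twist":0,"fingers":0.15},
    {"tx":0,"ty":2,"tz":76,"twist":0,"fingers":0.15},
    {"tx":0,"ty":8,"tz":100,"twist":0,"fingers":0.15},
    {"tx":-1,"ty":20,"tz":124,"twist":0,"fingers":0.15},
    {"tx":-1,"ty":38,"tz":142,"twist":0,"fingers":0.15},
    {"tx":-2,"ty":60,"tz":152,"twist":0,"fingers":0.15},
    {"tx":-3,"ty":84,"tz":155,"twist":0,"fingers":0.15},
    {"tx":-4,"ty":109,"tz":155,"twist":0,"fingers":0.15},
    {"tx":-5,"ty":134,"tz":155,"twist":0,"fingers":0.15},
    {"tx":-5,"ty":159,"tz":155,"twist":0,"fingers":0.15},
    {"tx":-6,"ty":183,"tz":155,"twist":0,"fingers":0.15},
    {"tx":-7,"ty":204,"tz":155,"twist":0,"fingers":0.15},
    {"tx":-7,"ty":218,"tz":155,"twist":0,"fingers":0.15},
    {"tx":-7,"ty":224,"tz":155,"twist":0,"fingers":0.15},
    {"tx":-7,"ty":224,"tz":155,"twist":0,"fingers":0.15},
    {"tx":-7,"ty":224,"tz":155,"twist":0,"fingers":0.15},
    {"tx":-7,"ty":224,"tz":155,"twist":0,"fingers":0.15}
  ]
}}

```text
time_s: 25.6
tool_pos: [0.4424, -0.0716, 0.24]
tool_rot: [0.0, 0.187, 0.982, -0.0]
wrist_force: [0.4, 0.3, -1.4]
opening: 0.327
grasp_force: 59.4
```

```bash
python3 - <<'E'
from h import *
c=snap('wrist','w8');s=snap('side','s8'); o=bot.get_obs(); print(o['tool_pos'],o['wrist_force'],o['opening'])
a=cv2.imread('pics/w8.png'); b=cv2.imread('pics/s8.png')[100:300,230:390]
cv2.imwrite('pics/v8.png',np.hstack([a[:,100:540],cv2.resize(b,(320,400))]))
E
```

```text
[ 0.44229564 -0.07165173  0.23985515] [-0.72737065  0.7557603  -0.21287385] 0.32641659207126833
```

View pics/v8.png

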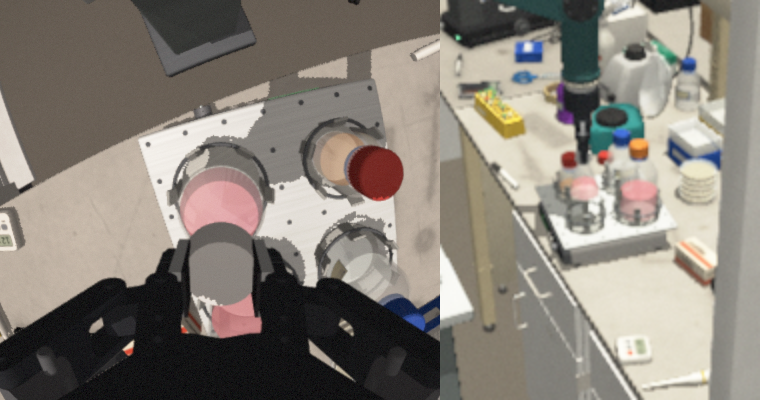

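The flask is centred over mid_b (crop 222,190) and the small bottle is seated. I'll lower it.

Request:
{"method": "send_rows", "body": {
  "moves": [
    {"tx":0,"ty":0.5,"tz":-4,"twist":0,"fingers":0.15},
    {"tx":0,"ty":1,"tz":-12,"twist":0,"fingers":0.15},
    {"tx":0,"ty":1,"tz":-23,"twist":0,"fingers":0.15},
    {"tx":0,"ty":1,"tz":-34,"twist":0,"fingers":0.15},
    {"tx":0,"ty":1,"tz":-44,"twist":0,"fingers":0.15},
    {"tx":0,"ty":1,"tz":-53,"twist":0,"fingers":0.15},
    {"tx":0,"ty":1,"tz":-61,"twist":0,"fingers":0.15},
    {"tx":0,"ty":1,"tz":-67,"twist":0,"fingers":0.15},
    {"tx":0,"ty":1,"tz":-71,"twist":0,"fingers":0.15},
    {"tx":0,"ty":1,"tz":-74,"twist":0,"fingers":0.15},
    {"tx":0,"ty":1,"tz":-75.5,"twist":0,"fingers":0.15},
    {"tx":0,"ty":1,"tz":-76.5,"twist":0,"fingers":0.15},
    {"tx":0,"ty":1,"tz":-77,"twist":0,"fingers":0.15},
    {"tx":0,"ty":1,"tz":-77,"twist":0,"fingers":0.15},
    {"tx":0,"ty":1,"tz":-77,"twist":0,"fingers":0.15}
  ]
}}

```text
time_s: 26.95
tool_pos: [0.4427, -0.0699, 0.164]
tool_rot: [0.001, 0.187, 0.982, -0.0]
wrist_force: [-2.1, 1.2, 7.2]
opening: 0.331
grasp_force: 60.3
```

Seated: 0.0859 + 0.078 = 0.1639. I'll release and move clear.

Request:
{"method": "send_rows", "body": {
  "moves": [
    {"tx":0,"ty":0,"tz":0,"twist":0,"fingers":0.4},
    {"tx":0,"ty":0,"tz":0,"twist":0,"fingers":0.5},
    {"tx":0,"ty":0,"tz":0,"twist":0,"fingers":0.65},
    {"tx":0,"ty":0,"tz":0,"twist":0,"fingers":0.65},
    {"tx":0,"ty":0,"tz":0,"twist":0,"fingers":0.65},
    {"tx":0,"ty":0,"tz":10,"twist":0,"fingers":0.65},
    {"tx":0,"ty":0,"tz":30,"twist":0,"fingers":0.65},
    {"tx":0,"ty":0,"tz":60,"twist":0,"fingers":0.65},
    {"tx":0,"ty":0,"tz":90,"twist":0,"fingers":0.65},
    {"tx":0,"ty":-20,"tz":120,"twist":0,"fingers":0.65},
    {"tx":0,"ty":-50,"tz":130,"twist":0,"fingers":0.65},
    {"tx":0,"ty":-90,"tz":130,"twist":0,"fingers":0.65},
    {"tx":0,"ty":-130,"tz":130,"twist":0,"fingers":0.65},
    {"tx":0,"ty":-170,"tz":130,"twist":0,"fingers":0.65},
    {"tx":0,"ty":-200,"tz":130,"twist":0,"fingers":0.65},
    {"tx":0,"ty":-210,"tz":130,"twist":0,"fingers":0.65},
    {"tx":0,"ty":-210,"tz":130,"twist":0,"fingers":0.65},
    {"tx":0,"ty":-210,"tz":130,"twist":0,"fingers":0.65}
  ]
}}

```text
time_s: 28.45
tool_pos: [0.4418, -0.2792, 0.2923]
tool_rot: [-0.001, 0.188, 0.982, 0.001]
wrist_force: [-0.4, -0.2, -0.8]
opening: 0.651
grasp_force: 0.0
```

```bash
python3 - <<'E'
from h import *
t=snap('top','t9');s=snap('side','s9'); w=snap('wrist','w9')
a=cv2.imread('pics/t9.png')[145:245,260:360]; b=cv2.imread('pics/s9.png')[130:260,260:364]
cv2.imwrite('pics/v9.png',np.hstack([cv2.resize(a,(400,400),interpolation=3),cv2.resize(b,(320,400),interpolation=3)]))
E
```

```text
(no output)
```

View pics/v9.png

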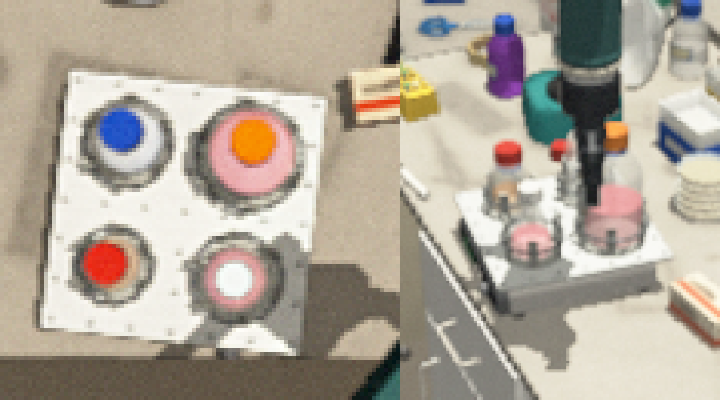

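All four stand upright and centred in their clamps: blue cap at crop (122,130), orange (254,142), red (105,264) and flask (234,279). The arm is clear, so I'll hand in.

```bash
python3 -c "
from cell import bot
print(bot.close_job())"
```

```text
the job is handed in; nothing more can be done
None
```

All three bottles and the flask stand upright in their clamps: large bottle in the large clamp, small bottle in the small one, tall bottle and flask in the two middle ones. I handed the job in at about 28.6 s of the 99 s limit; the hand-in returned no verdict.

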